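Slide the long gauge rod home in its V-groove rest

ROBOT

A 7-joint arm with a two-finger parallel gripper is mounted at the origin on a cart in front of the work surface, level with it; the furniture and walls round the work are solid. World frame = base frame: x ahead of the robot, y to its left, z up, the work surface at z = 0. Lengths are in m, angles in rad, forces in N, time in s.
With the tool pointing down it reaches from about 0.425 to 0.875 m from the base axis. Payload 4.7 kg.
Tool frame: the origin (TCP) lies at the very end of the fingers, on their centre line; the grasp point (between the pads) lies 19 mm behind it; y points along the fingers, z is the direction in which the jaws open and shut, and the axes are right-handed (so a half turn about y gives the same grasp; the last joint's range is limited). The gripper opens to 85 mm and grips with 20 to 120 N. Pads are 22 mm wide; open, the fingers measure 114 mm over their backs; the gripper's body (76 mm by 85 mm) begins 54 mm behind the grasp point. The pads swing forward as they close: fully open they stand 13 mm farther back than shut.
Start: joints at [-1.281, 0.321, -0.07, 1.45, 0.023, 1.371, -0.057], TCP at [0.177, 0.625, 0.231] pointing down, gripper open.
Joint ranges: [-2.86, 2.86], [-0.3, 2.09], [-1.38, 1.24], [0.06, 2.45], [-1.56, 4.7], [0.09, 2.05], [-2.69, 2.69]. Speed limits (rad/s): [2.57, 2.57, 3.14, 3.14, 3.14, 3.14, 3.14].

INTERFACE

Orientations are given as a unit quaternion [x, y, z, w].
In Python, from rig import robot gives the robot as it stands.
- The arm moves only by the tool jog_arm, never from a script. Its argument "series" is a list of rows, each an object with "linear": the shift along the tool's x, y, z in m, a list of three; "twist": the turn, a rotation vector about the tool's x, y, z in degrees, a list of three; "hand": the closure in counts, from 0 (fully open) to 255 (shut). A call has 1 to 8 rows; each row is the pose to reach, as a shift and turn from the pose commanded when the call began, along the tool's axes at that moment; what a row does not reach only later rows make up. A row lasts 1/12 s, in which the tool goes at most 41.7 mm and 7.16 degrees, less where a joint would pass 70% of its speed; a pose out of reach is approached as far as the arm can. A call with a gripper value outside its range is refused whole. The fingers move at their own pace and stop on an object; "squeeze" is the grip in N (left out, the last holds). Time passes only in rows, so rows that repeat a pose let the fingers close. It gives the time, the measured TCP pose, the force and the opening at its end, in the units of the state.
- robot.get_state(): the state, without advancing time (a new reading comes with each control period).
- robot.capture(name): name is "scene" or "top" or "wrist"; returns a dict with "frame" (384x512x3 uint8, red, green, blue), "fx", "fy", "cx", "cy" (pixels), "pose" (4x4, takes a point from camera to world coordinates); the wrist camera has in their place "hand_eye" (4x4, takes a point from camera to tool coordinates, whose origin is the TCP and whose axes are the tool frame's). Camera axes: x right, y up, looking along -z (the intrinsics and any distortion apply to the point x, -y, -z); pixel columns grow to the right and rows downward; lengths in m; the calibration is good to about 2 mm. A picture is of the moment at which its call begins: read the wrist's pose just before it. There is no depth.
- robot.sign_off(): hands the job in, once; it reports no verdict.
The state is a dict: "time": time; "joints": joint angles; "joint_velocities": joint speeds; "tau": joint torques, N m; "position": TCP position; "eef_rot": TCP orientation; "contact_force": force on the tool from outside, world axes, zero at the start; "wrist_torque": the same for the moment, N m; "width": finger opening in m.
Only numpy, scipy, OpenCV 4.12 (cv2) and the standard library are available. Lean on these libraries where they do the work, as an engineer would, in place of code of your own. Each camera call takes 0.05 s, during which the arm holds its last target. There are 200 camera calls.

TASK

Two steel rods lie in two V-groove measuring rests on the bench. Push the longer rod along its groove, without lifting it out, until its end touches the end plate of its rest, and leave it lying there. Leave the shorter rod where it lies.

Things in the scene. Friction and masses are not known exactly. Their poses are not given: they have to be found in the camera images.
- long_rod: the longer of two plain steel rods: cylinder 110 mm long, 24 mm in diameter, hollow, about 0.2 kg, closed flat ends. It lies loose in the V-groove of long_rest, axis 37 mm and top 49 mm above the bench; its front end starts 40 to 80 mm short of the end plate. Origin at mid-length on its axis; x along the rod, at the start toward the plate. Slides at 1 to 3 N.
- short_rod: the shorter steel rod, 60 mm long, 24 mm in diameter; it lies in the same way in the other rest (short_rest), which is identical, and stays where it is. Origin at its middle, x along the rod.
- long_rest: fixed aluminium block under the longer rod, 250 long (x) x 70 wide (y) x 30 mm high, with a 90 degree V-groove 20 mm wide, 10 mm deep along its top, open at the -x end. At the +x end a steel end plate, 13 mm thick, 70 mm wide, rises 60 mm above the bench. Origin under its centre, on the bench; x along the groove toward the plate, z up. The rod's upper 19 mm stand clear above the block.
- long_rest_stop (a point): the point on the face of long_rest's end plate where the axis of the rod meets it, 37 mm above the bench; its x points out of the groove into the plate, along the groove, z up. The rod is home when its middle lies 55 mm before this point.
Not all that is in view belongs to the job. Leave any blue look-alike of the long_rod alone.

How it is judged:
At the end, for the whole second after the job is handed in: The longer rod lies at rest in the groove of its rest (within 6 mm sideways and in height, 10 degrees), its end against the end plate (gap under 5 mm); the shorter rod is within 15 mm of where it was (x of long_rod in the frame of long_rest_stop between -0.06 and -0.05 m and y of long_rod in the frame of long_rest_stop between -0.006 and 0.006 m and z of long_rod in the frame of long_rest_stop between -0.006 and 0.006 m and angle between the x axis of long_rod and the x axis of long_rest_stop, either way round below 0.175 rad and linear speed of long_rod below 0.01 m/s and distance of short_rod from where it was at the start of the episode below 0.015 m); the robot touches nothing.
It fails at once if the longer rod is lifted out of its groove (more than 15 mm) (z of long_rod in the frame of long_rest_stop above 0.015 m).
It fails at once if the shorter rod is displaced by more than 15 mm (distance of short_rod from where it was at the start of the episode above 0.015 m).
It also fails if it takes over 32 s, if anything falls off the work surface, if the arm or the gripper's body presses on something with over 40 N, if the wrist force passes 120 N, or if a joint passes its speed limit or range.

## Working session

There is one attempt and no reset: what is moved stays moved. The work goes in short steps, Python scripts to look and compute and a tool call to move; the robot and the scene stay as the last step left them, time stands still between calls to the robot, and variables do not carry over. Pictures are saved under pics/ and viewed, about 8 in all and at most 12, crops included, and the job is handed in when it is done.

Besides the shell and the picture viewer there is one more tool, called after ">>>" as name(argument=value, ...) on one line, values as JSON. jog_arm: Moves the arm, as the interface text tells. Its arguments: {"type":"object","properties":{"series":{"type":"array","items":{"type":"object","properties":{"linear":{"type":"array","items":{"type":"number"}},"twist":{"type":"array","items":{"type":"number"}},"hand":{"type":"number"}}}},"squeeze":{"type":"number"}},"required":["series"]}

```bash
mkdir -p pics; python3 - <<'E'
from rig import robot
import cv2,numpy as np
print(robot.get_state())
for n in ("top","scene"):
    c=robot.capture(n); cv2.imwrite(f"pics/{n}0.png",c["frame"][:,:,::-1])
    print(n,{k:(np.round(v,4).tolist() if k!='frame' else 0) for k,v in c.items()})
a=cv2.imread("pics/top0.png");cv2.imwrite("pics/top0b.png",cv2.resize(a,(800,600),interpolation=cv2.INTER_CUBIC))
E
```

```text
{'time': 0.0, 'joints': array([-1.28091723,  0.32182713, -0.07011432,  1.4516729 ,  0.02258674,
        1.37079311, -0.05688421]), 'joint_velocities': array([ 4.63767220e-04,  1.06877662e-03,  2.19836310e-04, -2.69920720e-04,
       -4.72409471e-04,  2.38576830e-03,  9.44586683e-05]), 'tau': array([ 5.20853373e-04, -4.93580103e+01, -3.81734949e-01, -3.14327896e+01,
        1.31369289e-02,  1.17801887e-02,  3.39051155e-05]), 'position': array([0.17687185, 0.62491533, 0.2302221 ]), 'eef_rot': array([ 0.7010714 , -0.09723512,  0.09710244, -0.69972519]), 'contact_force': array([ 0.04217987, -0.22801753,  0.30822273]), 'wrist_torque': array([-0.00253703,  0.03973684,  0.01244409]), 'width': 0.08538106151312375}
top {'frame': 0, 'fx': 385.6739, 'fy': 385.6739, 'cx': 256.7439, 'cy': 194.5762, 'pose': [[-0.0029, 0.9927, -0.1206, 0.4503], [-1.0, -0.0027, 0.0019, -0.2022], [0.0015, 0.1206, 0.9927, 1.1895], [0.0, 0.0, 0.0, 1.0]]}
scene {'frame': 0, 'fx': 438.9838, 'fy': 438.9838, 'cx': 259.8274, 'cy': 191.1856, 'pose': [[0.8738, 0.2947, -0.3869, 0.042], [-0.4862, 0.5522, -0.6773, -1.151], [0.0141, 0.7799, 0.6257, 0.9268], [0.0, 0.0, 0.0, 1.0]]}
```

View pics/top0b.png

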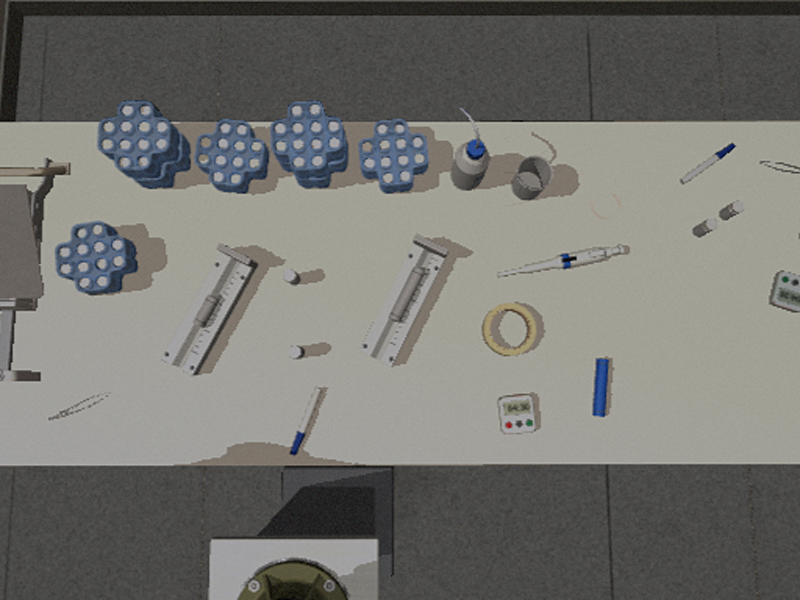

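View pics/scene0.png

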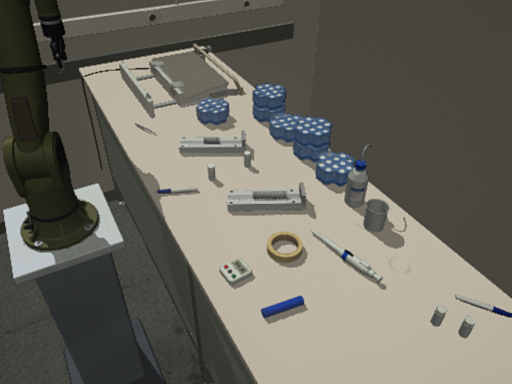

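The top view shows the long rod in the right-hand rest (enlarged picture about (397,320) to (428,268), plate near (430,245)). The short rod is in the left rest at about (208,312). I'll enlarge the right rest.

```bash
python3 - <<'E'
import cv2
a=cv2.imread("pics/top0.png")[140:240,225:300]
cv2.imwrite("pics/c.png",cv2.resize(a,None,fx=6,fy=6,interpolation=cv2.INTER_CUBIC))
E
```

```text
(no output)
```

View pics/c.png

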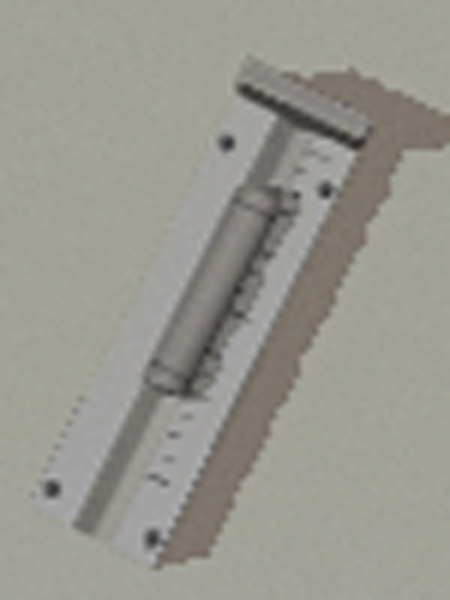

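The crop shows the long rod from about (168,385) at the rear to (259,192) at the front. The groove mouth is at (90,530). The plate's top near edge runs (238,88) to (362,140), and the block's rear corners are (35,493) and (158,568).

```bash
cat > h.py <<'E'
import numpy as np
from scipy.spatial.transform import Rotation as R
def ray(c,T,u,v,z):
    d=T[:3,:3]@np.array([(u-c["cx"])/c["fx"],-(v-c["cy"])/c["fy"],-1]); o=T[:3,3]
    return o+d*(z-o[2])/d[2]
def proj(c,T,p):
    q=T[:3,:3].T@(np.asarray(p)-T[:3,3]); return np.array([c["cx"]+c["fx"]*q[0]/-q[2], c["cy"]-c["fy"]*q[1]/-q[2]])
def tcp(s):
    T=np.eye(4);T[:3,:3]=R.from_quat(s["eef_rot"]).as_matrix();T[:3,3]=s["position"];return T
E
python3 - <<'E'
from rig import robot
from h import *
c=robot.capture("top");T=c["pose"]
for n,(u,v),z in [("rear",(168,385),.04),("front",(259,192),.04),("mouth",(90,530),.03),("plL",(238,88),.06),("plR",(362,140),.06),("bL",(35,493),.03),("bR",(158,568),.03)]:
    print(n,ray(c,T,225+(u+.5)/6-.5,140+(v+.5)/6-.5,z).round(4))
s=robot.get_state();print(tcp(s).round(3))
w=robot.capture("wrist");print({k:np.round(v,4).tolist() for k,v in w.items() if k!='frame'})
E
```

```text
rear [ 0.5623 -0.1918  0.04  ]
front [ 0.6599 -0.2378  0.04  ]
mouth [ 0.4906 -0.1526  0.03  ]
plL [ 0.7088 -0.2271  0.06  ]
plR [ 0.6823 -0.2885  0.06  ]
bL [ 0.5092 -0.1251  0.03  ]
bR [ 0.4717 -0.1866  0.03  ]
[[ 0.962 -0.     0.272  0.177]
 [-0.272 -0.001  0.962  0.625]
 [ 0.    -1.    -0.001  0.23 ]
 [ 0.     0.     0.     1.   ]]
{'fx': 273.6568, 'fy': 273.6568, 'cx': 251.9128, 'cy': 193.5544, 'hand_eye': [[0.0001, -0.9583, -0.2859, -0.0731], [-0.0005, 0.2859, -0.9583, -0.1434], [1.0, 0.0002, -0.0005, 0.0005], [0.0, 0.0, 0.0, 1.0]]}
```

>>> jog_arm(series=[{"linear": [0.04,0,-0.025],"twist": [0,0,0],"hand": 255},{"linear": [0.08,0,-0.05],"twist": [0,0,0],"hand": 255},{"linear": [0.115,0,-0.08],"twist": [0,0,0],"hand": 255},{"linear": [0.15,0,-0.105],"twist": [0,0,0],"hand": 255},{"linear": [0.185,0,-0.13],"twist": [0,0,0],"hand": 255},{"linear": [0.22,0,-0.155],"twist": [0,0,0],"hand": 255},{"linear": [0.255,0,-0.18],"twist": [0,0,0],"hand": 255},{"linear": [0.29,0,-0.205],"twist": [0,0,0],"hand": 255}], squeeze=40)

```text
time: 0.87
position: [0.3873, 0.3645, 0.2314]
eef_rot: [-0.7, 0.097, -0.097, 0.701]
contact_force: [1.3, 0.6, 0.0]
width: 0.0001
```

>>> jog_arm(series=[{"linear": [0.02,0,-0.036],"twist": [0,2,0],"hand": 255},{"linear": [0.04,0,-0.072],"twist": [0,4,0],"hand": 255},{"linear": [0.06,0,-0.108],"twist": [0,6,0],"hand": 255},{"linear": [0.08,0,-0.144],"twist": [0,8,0],"hand": 255},{"linear": [0.1,0,-0.18],"twist": [0,10,0],"hand": 255},{"linear": [0.12,0,-0.216],"twist": [0,10.7,0],"hand": 255},{"linear": [0.14,0,-0.252],"twist": [0,10.7,0],"hand": 255},{"linear": [0.16,0,-0.288],"twist": [0,10.7,0],"hand": 255}])

```text
time: 1.53
position: [0.4619, 0.0437, 0.2315]
eef_rot: [-0.688, 0.162, -0.162, 0.689]
contact_force: [0.4, 0.4, 0.2]
width: 0.0003
```

```bash
python3 - <<'E'
from rig import robot
from h import *
s=robot.get_state();T=tcp(s);print(T.round(4),s["joints"].round(2))
print(T[:3,:3].T@(np.array([.52,-.172,.15])-T[:3,3]))
E
```

```text
[[ 8.949e-01  6.000e-04  4.462e-01  4.619e-01]
 [-4.462e-01  8.000e-04  8.949e-01  4.370e-02]
 [ 2.000e-04 -1.000e+00  9.000e-04  2.315e-01]
 [ 0.000e+00  0.000e+00  0.000e+00  1.000e+00]] [-0.63 -0.1   0.45  1.9   0.05  1.33  0.92]
[ 0.14819402  0.0813473  -0.16719271]
```

>>> jog_arm(series=[{"linear": [0.025,0.01,-0.028],"twist": [0,0,0],"hand": 255},{"linear": [0.05,0.02,-0.056],"twist": [0,0,0],"hand": 255},{"linear": [0.075,0.035,-0.084],"twist": [0,0,0],"hand": 255},{"linear": [0.1,0.05,-0.112],"twist": [0,0,0],"hand": 255},{"linear": [0.12,0.065,-0.135],"twist": [0,0,0],"hand": 255},{"linear": [0.13,0.08,-0.15],"twist": [0,0,0],"hand": 255},{"linear": [0.13,0.08,-0.15],"twist": [0,0,0],"hand": 255},{"linear": [0.13,0.08,-0.15],"twist": [0,0,0],"hand": 255}])

```text
time: 2.2
position: [0.5105, -0.1474, 0.1504]
eef_rot: [0.688, -0.164, 0.162, -0.688]
contact_force: [-0.4, 1.2, -0.4]
width: 0.0002
```

```bash
python3 - <<'E'
from rig import robot
from h import *
import cv2
s=robot.get_state();T=tcp(s);print(T.round(4),s["joints"].round(2),s["contact_force"].round(1))
c=robot.capture("wrist");cv2.imwrite("pics/w1.png",cv2.resize(c["frame"][:,:,::-1],None,fx=1.5,fy=1.5,interpolation=cv2.INTER_CUBIC))
C=T@c["hand_eye"]
for p in [(.5623,-.1918,.037),(.6599,-.2378,.037),(.6955,-.2578,.06),(.4906,-.1526,.03),tuple(T[:3,3])]: print(p,(proj(c,C,p)*1.5).round(0))
E
```

```text
[[ 8.937e-01 -2.300e-03  4.487e-01  5.105e-01]
 [-4.487e-01 -2.000e-04  8.937e-01 -1.474e-01]
 [-2.000e-03 -1.000e+00 -1.200e-03  1.504e-01]
 [ 0.000e+00  0.000e+00  0.000e+00  1.000e+00]] [-0.41  0.14  0.7   1.87 -0.1   1.17  1.43] [-0.4  1.2 -0.4]
(0.5623, -0.1918, 0.037) [354. 377.]
(0.6599, -0.2378, 0.037) [359. 503.]
(0.6955, -0.2578, 0.06) [356. 571.]
(0.4906, -0.1526, 0.03) [356. 260.]
(np.float64(0.5104856717188231), np.float64(-0.14735062851803307), np.float64(0.15043274867623996)) [376. 366.]
```

View pics/w1.png

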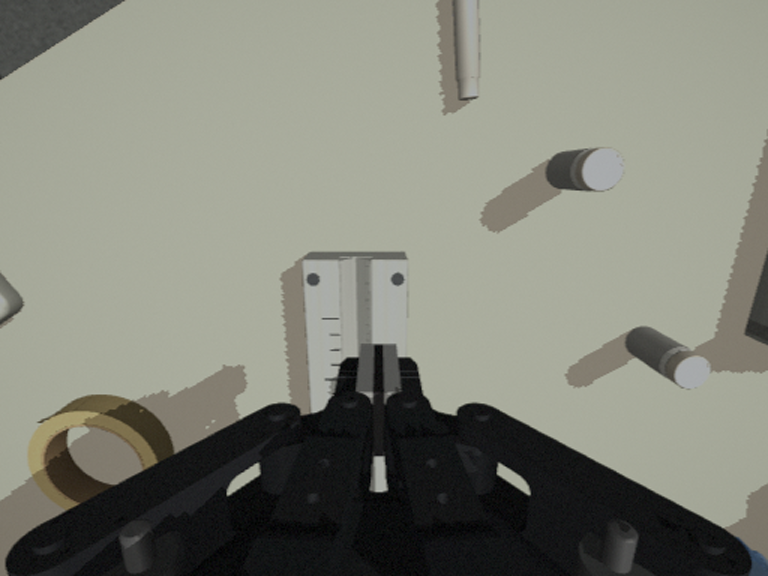

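The wrist view looks past the shut fingers (tips about (378,345)) at the rest's open end. Its corners are (304,258) and (407,258), and the groove mouth at (356,258) agrees with the top-view estimate (356,260). The block's edges stand vertical, so the tool's x lies along the groove. I'll descend behind the rod, shifted onto the groove line.

>>> jog_arm(series=[{"linear": [0,0.02,-0.0145],"twist": [0,0,0],"hand": 255},{"linear": [0,0.05,-0.0145],"twist": [0,0,0],"hand": 255},{"linear": [0,0.075,-0.0145],"twist": [0,0,0],"hand": 255},{"linear": [0,0.095,-0.0145],"twist": [0,0,0],"hand": 255},{"linear": [0,0.1,-0.0145],"twist": [0,0,0],"hand": 255},{"linear": [0,0.1,-0.0145],"twist": [0,0,0],"hand": 255},{"linear": [0,0.1,-0.0145],"twist": [0,0,0],"hand": 255}])

```text
time: 2.83
position: [0.5061, -0.1586, 0.0526]
eef_rot: [-0.688, 0.161, -0.162, 0.689]
contact_force: [-0.4, -0.7, 0.6]
width: -0.0003
```

```bash
cat > st.py <<'E'
from rig import robot
from h import *
s=robot.get_state();T=tcp(s);print(s["time"],T[:3].round(4).tolist(),"F tool",(T[:3,:3].T@s["contact_force"]).round(1))
for n,p in dict(mouth=(.4906,-.1526,.03),rear=(.5623,-.1918,.037),front=(.6599,-.2378,.037),plate=(.6955,-.2578,.037)).items(): print(n,(T[:3,:3].T@(np.array(p)-T[:3,3])).round(4))
E
python3 st.py
```

```text
2.8333 [[0.8957, 0.0018, 0.4447, 0.5061], [-0.4447, 0.0003, 0.8957, -0.1586], [0.0014, -1.0, 0.0011, 0.0526]] F tool [-0.1 -0.6 -0.8]
mouth [-0.0166  0.0225 -0.0016]
rear [ 0.0651  0.0156 -0.0048]
front [ 0.173   0.0158 -0.0026]
plate [ 0.2138  0.0159 -0.0047]
```

>>> jog_arm(series=[{"linear": [0,0.008,-0.003],"twist": [0,0,0],"hand": 255},{"linear": [0,0.0165,-0.003],"twist": [0,0,0],"hand": 255},{"linear": [0.01,0.0165,-0.003],"twist": [0,0,0],"hand": 255},{"linear": [0.02,0.0165,-0.003],"twist": [0,0,0],"hand": 255},{"linear": [0.03,0.0165,-0.003],"twist": [0,0,0],"hand": 255},{"linear": [0.035,0.0165,-0.003],"twist": [0,0,0],"hand": 255},{"linear": [0.04,0.0165,-0.003],"twist": [0,0,0],"hand": 255},{"linear": [0.04,0.0165,-0.003],"twist": [0,0,0],"hand": 255}])

```text
time: 3.5
position: [0.5406, -0.1809, 0.035]
eef_rot: [0.689, -0.162, 0.163, -0.688]
contact_force: [0.5, 1.1, 0.1]
width: 0.0001
```

```bash
python3 st.py; python3 - <<'E'
from rig import robot
import cv2
t=robot.capture("top")["frame"][140:240,225:300,::-1]; w=robot.capture("wrist")["frame"][:,:,::-1]
a=cv2.resize(t,None,fx=5,fy=5,interpolation=cv2.INTER_CUBIC); b=cv2.resize(w[150:300,150:330],(400,333)); b=cv2.copyMakeBorder(b,0,167,0,0,0)
cv2.imwrite("pics/p2.png",cv2.hconcat([a,b]))
E
```

```text
3.5 [[0.8948, 0.0008, 0.4465, 0.5406], [-0.4465, -0.001, 0.8948, -0.1809], [0.0011, -1.0, -0.0005, 0.035]] F tool [-0.1 -0.1  1.2]
mouth [-0.0574  0.0049  0.003 ]
rear [ 0.0243 -0.002  -0.0001]
front [ 0.1321 -0.0018  0.0023]
plate [ 0.1729 -0.0018  0.0003]
```

View pics/p2.png

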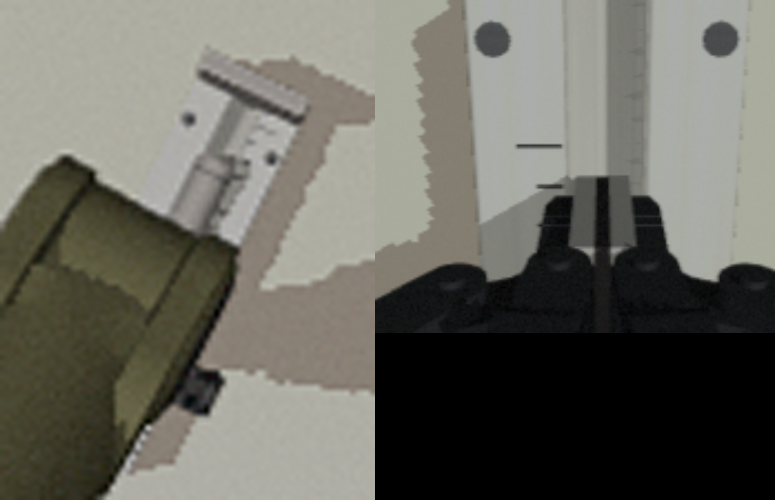

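The fingers stand centred over the groove and clear of the block. The rod is still where it was (front at crop (215,158), which matches the earlier picture). Now I'll push, gently.

>>> jog_arm(series=[{"linear": [0.006,0,0],"twist": [0,0,0],"hand": 255},{"linear": [0.012,0,0],"twist": [0,0,0],"hand": 255},{"linear": [0.018,0,0],"twist": [0,0,0],"hand": 255},{"linear": [0.024,0,0],"twist": [0,0,0],"hand": 255},{"linear": [0.03,0,0],"twist": [0,0,0],"hand": 255},{"linear": [0.036,0,0],"twist": [0,0,0],"hand": 255},{"linear": [0.042,0,0],"twist": [0,0,0],"hand": 255},{"linear": [0.042,0,0],"twist": [0,0,0],"hand": 255}])

```text
time: 4.27
position: [0.5788, -0.1997, 0.0349]
eef_rot: [0.689, -0.161, 0.163, -0.688]
contact_force: [-0.4, -0.1, 0.4]
width: 0.0001
```

```bash
python3 st.py
```

```text
4.2667 [[0.8949, 0.0024, 0.4462, 0.5788], [-0.4462, -0.0017, 0.8949, -0.1997], [0.0028, -1.0, -0.0004, 0.0349]] F tool [-0.3 -0.4 -0.3]
mouth [-0.1     0.0046  0.0028]
rear [-0.0183 -0.0021 -0.0003]
front [ 0.0896 -0.0018  0.0021]
plate [ 1.303e-01 -1.700e-03  1.000e-04]
```

>>> jog_arm(series=[{"linear": [0.002,0,0],"twist": [0,0,0],"hand": 255},{"linear": [0.004,0,0],"twist": [0,0,0],"hand": 255},{"linear": [0.006,0,0],"twist": [0,0,0],"hand": 255},{"linear": [0.006,0,0],"twist": [0,0,0],"hand": 255}])

```text
time: 4.6
position: [0.5827, -0.2017, 0.0348]
eef_rot: [0.688, -0.162, 0.162, -0.688]
contact_force: [-1.2, 0.2, 0.4]
width: -0.0002
```

```bash
python3 st.py; python3 - <<'E'
from rig import robot
import cv2
t=robot.capture("top")["frame"][140:240,225:300,::-1]
cv2.imwrite("pics/p3.png",cv2.resize(t,None,fx=6,fy=6,interpolation=cv2.INTER_CUBIC))
E
```

```text
4.6 [[0.8949, 0.0006, 0.4463, 0.5827], [-0.4463, -0.0005, 0.8949, -0.2017], [0.0008, -1.0, -0.0001, 0.0348]] F tool [-1.2 -0.4 -0.4]
mouth [-0.1043  0.0047  0.0029]
rear [-0.0227 -0.0022 -0.0002]
front [ 0.0852 -0.0022  0.0022]
plate [ 0.126  -0.0021  0.0002]
```

View pics/p3.png

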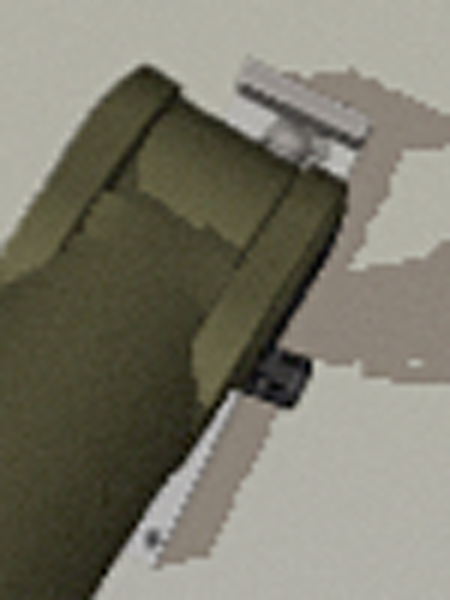

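The rod's front end, at about (290,125), is now nearly under the plate's top edge. I'll continue in small steps until the force rises.

>>> jog_arm(series=[{"linear": [0.0015,0,0],"twist": [0,0,0],"hand": 255},{"linear": [0.003,0,0],"twist": [0,0,0],"hand": 255},{"linear": [0.004,0,0],"twist": [0,0,0],"hand": 255},{"linear": [0.004,0,0],"twist": [0,0,0],"hand": 255}])

```text
time: 4.98
position: [0.5865, -0.2036, 0.0348]
eef_rot: [0.688, -0.162, 0.162, -0.688]
contact_force: [-0.0, -0.1, -0.6]
width: -0.0005
```

>>> jog_arm(series=[{"linear": [0.001,0,0],"twist": [0,0,0],"hand": 255},{"linear": [0.002,0,0],"twist": [0,0,0],"hand": 255},{"linear": [0.002,0,0],"twist": [0,0,0],"hand": 255}])

```text
time: 5.23
position: [0.5879, -0.2043, 0.0348]
eef_rot: [0.688, -0.162, 0.162, -0.688]
contact_force: [-1.7, 0.7, 0.2]
width: -0.0002
```

>>> jog_arm(series=[{"linear": [0.001,0,0],"twist": [0,0,0],"hand": 255},{"linear": [0.002,0,0],"twist": [0,0,0],"hand": 255},{"linear": [0.002,0,0],"twist": [0,0,0],"hand": 255}])

```text
time: 5.48
position: [0.5898, -0.2052, 0.0348]
eef_rot: [0.688, -0.162, 0.162, -0.688]
contact_force: [-1.5, -0.5, -0.5]
width: 0.0003
```

>>> jog_arm(series=[{"linear": [0.001,0,0],"twist": [0,0,0],"hand": 255},{"linear": [0.002,0,0],"twist": [0,0,0],"hand": 255},{"linear": [0.002,0,0],"twist": [0,0,0],"hand": 255}])

```text
time: 5.73
position: [0.5912, -0.2059, 0.0347]
eef_rot: [-0.688, 0.162, -0.162, 0.688]
contact_force: [-3.1, 0.2, 1.2]
width: 0.0003
```

>>> jog_arm(series=[{"linear": [0.001,0,0],"twist": [0,0,0],"hand": 255},{"linear": [0.002,0,0],"twist": [0,0,0],"hand": 255},{"linear": [0.002,0,0],"twist": [0,0,0],"hand": 255}])

```text
time: 5.98
position: [0.5912, -0.2058, 0.0347]
eef_rot: [-0.688, 0.164, -0.16, 0.689]
contact_force: [-7.5, 2.8, 5.4]
width: 0.0003
```

>>> jog_arm(series=[{"linear": [0.001,0,0],"twist": [0,0,0],"hand": 255},{"linear": [0.002,0,0],"twist": [0,0,0],"hand": 255},{"linear": [0.002,0,0],"twist": [0,0,0],"hand": 255}])

```text
time: 6.23
position: [0.5912, -0.2059, 0.0346]
eef_rot: [-0.687, 0.165, -0.159, 0.689]
contact_force: [-13.2, 4.8, 10.4]
width: 0.0
```

The rod has stopped: no motion, and the force climbed to 14 N along the groove. I'll back straight off, rise, then swing aside to look.

>>> jog_arm(series=[{"linear": [-0.004,0,0],"twist": [0,0,0],"hand": 255},{"linear": [-0.01,0,0],"twist": [0,0,0],"hand": 255},{"linear": [-0.025,0,0],"twist": [0,0,0],"hand": 255},{"linear": [-0.04,0,0],"twist": [0,0,0],"hand": 255},{"linear": [-0.04,-0.03,0],"twist": [0,0,0],"hand": 255},{"linear": [-0.04,-0.07,0],"twist": [0,0,0],"hand": 255},{"linear": [-0.04,-0.11,0],"twist": [0,0,0],"hand": 255},{"linear": [-0.04,-0.15,0],"twist": [0,0,0],"hand": 255}])

```text
time: 6.9
position: [0.5594, -0.1898, 0.1867]
eef_rot: [-0.688, 0.161, -0.163, 0.688]
contact_force: [0.4, -0.5, -0.3]
width: 0.0001
```

>>> jog_arm(series=[{"linear": [0,0,0.04],"twist": [0,0,0],"hand": 255},{"linear": [0,0,0.08],"twist": [0,0,0],"hand": 255},{"linear": [0,0,0.12],"twist": [0,0,0],"hand": 255},{"linear": [0,0,0.16],"twist": [0,0,0],"hand": 255},{"linear": [0,0,0.2],"twist": [0,0,0],"hand": 255},{"linear": [0,0,0.2],"twist": [0,0,0],"hand": 255},{"linear": [0,0,0.2],"twist": [0,0,0],"hand": 255},{"linear": [0,0,0.2],"twist": [0,0,0],"hand": 255}])

```text
time: 7.57
position: [0.6486, -0.0112, 0.1848]
eef_rot: [0.689, -0.162, 0.162, -0.688]
contact_force: [0.2, -1.1, -0.1]
width: 0.0
```

```bash
python3 - <<'E'
from rig import robot
from h import *
import cv2
s=robot.get_state();print(s["time"],s["position"],s["contact_force"].round(1),abs(s["joint_velocities"]).max())
t=robot.capture("top")["frame"][:,:,::-1]; w=robot.capture("scene")["frame"][:,:,::-1]
f=lambda i:cv2.resize(i,(375,500),interpolation=cv2.INTER_CUBIC)
cv2.imwrite("pics/p4.png",cv2.hconcat([f(t[140:240,225:300]),cv2.resize(w[120:220,170:255+60],(400,276),interpolation=cv2.INTER_CUBIC).copy() if 0 else cv2.copyMakeBorder(cv2.resize(w[120:220,170:315],(400,276),interpolation=cv2.INTER_CUBIC),0,224,0,0,0)]))
E
```

```text
7.5667 [ 0.64859873 -0.01120099  0.18484833] [ 0.2 -1.1 -0.1] 0.0287647593383996
```

View pics/p4.png

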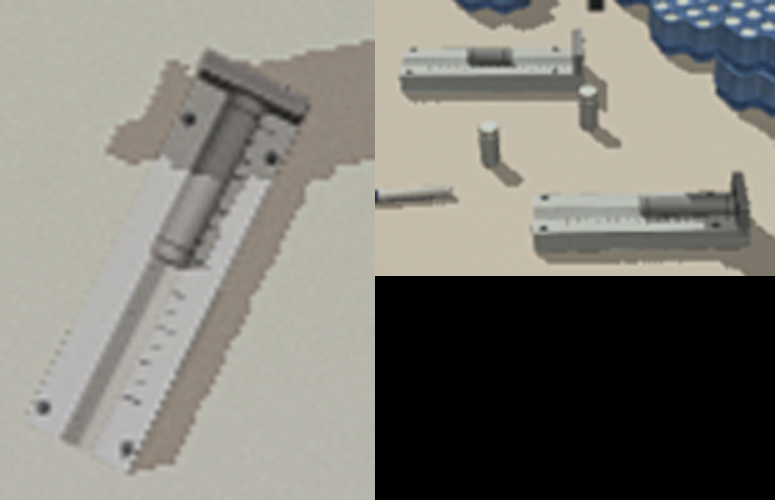

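In both views the long rod lies in its groove with its front end at the plate (scene crop about (735,205)). The short rod looks unmoved, and the arm is clear. I'll hand it in.

```bash
python3 -c "
from rig import robot
print(robot.sign_off())"
```

```text
the job is handed in; nothing more can be done
None
```

I pushed the long rod along its groove with the shut fingers until it stopped against the end plate, and handed the job in at about 7.6 s. No verdict is reported.

- **Contact with the plate:** the fingers stopped advancing at TCP (0.591, -0.206) while the force rose from about 3 N to 14 N along the groove. I then backed straight off, rose and swung clear.
- **Final pictures:** the top and scene views show the long rod in its groove with its end at the plate. The short rod looks to be where it was, judged by eye only. The arm stood clear, with the force reading back to about 1 N.
- **Disagreement:** the rod stopped about 4–5 mm farther on than my first top-view estimate of the plate position. A final rough check from the rod's rear end put the plate only about 103 mm from that end, less than the rod's 110 mm. I take both to be error in my plate estimate, because the force rise shows the rod met a hard stop. I did not measure the final gap more finely than the pictures allow.

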